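Hang the lopsided parts chest on the wall cleat

TASK

Hang the small wooden parts chest on the cleat of the upright board, centred along it. Its contents lie off-centre: pick it up by the top edge of its back plate, after a small trial lift if need be, close enough to its balance point that it is carried level from side to side. Then tip it so that its foot swings out away from the board, hook the slanted strip on its back over the cleat and let the foot swing in under the cleat until the chest hangs upright and fully home; let go and leave the other things where they are.

Things in the scene. Friction and masses are not known exactly. Their poses are not given: they have to be found in the camera images.
- board: Fixed upright plywood board, 260 wide (y), 18 thick, top edge 126 mm above the bench, with a dark cleat across its front. The cleat is 200 long, 18 mm proud of the board, underside 82 and blunt top edge 120 mm above the bench. Origin: on the bench under the middle of the cleat's front face; x points from the front through the board to its back, y along the cleat, z up.
- cleat (a point): Middle of the cleat's front top edge, 122 mm above the bench (where bevel and front face would meet; blunted 2 mm lower). The cleat's top is bevelled 45 degrees, falling from here towards the board, and forms a V groove with it. Axes as the board's. When the chest hangs home, point strip is at this point, axes agreeing, its underside 50 mm above the bench.
- chest: Loose closed wooden chest, 0.7 to 0.8 kg. Box 170 wide (y) x 58 x 60 mm, brass catches in front, on a back plate 170 wide, 10 thick, 135 mm high. Hidden fixed contents: it balances up to 40 mm left or right of its middle (centre of mass 34 mm before the rear face, 30 up). Origin: underside, middle of the plate's rear face; x points backwards (box to strip), y along the plate, z up.
- strip (a point): Chest, rear face of the plate, middle, 72 mm up: inner corner of the dark rear strip, 150 wide, 16 mm proud, top at 84. From here its underside slants down and back at 45 degrees to a blunt tip 14 mm behind and 14 mm below: the tooth that drops behind the cleat. Axes as the chest's.
- batten (a point): Chest, rear face of the plate, middle, 26 mm up: top of the lower batten, 150 wide, 12 proud, 16 high; home, it lies behind the cleat's front face, 6 mm under the cleat. It blocks a level slide in or drop; with the chest tipped 20 degrees or more, foot to the robot, it stays before the cleat while the tooth goes over, then swings under as the tooth sinks into the groove.
- grip_edge (a point): Chest, middle of the top edge of its back plate, 135 mm above the underside, centre of the 10 mm thickness. The plate's top 50 mm stand free; pinch it from above anywhere along its 170 mm length. Axes as the chest's.
- jar: Bystander: small round jar with a blue lid, 32 mm across, 36 mm high; origin under its centre, z up.
- amber_bottle: Bystander: slim amber bottle with black cap, 26 mm across, 80 mm high; origin under its centre, z up.
- cup: Bystander: white open film can, 32 mm across, 49 mm high; origin under its centre, z up.

How it is judged (in metres and radians):
On the way:
1. the chest is lifted clear of the bench (more than 40 mm) and is level from side to side within 7 degrees (height (world z) of chest above 0.04 m and angle between chest's own y axis and vertical between 1.4488 and 1.6928 rad), for 0.3 s.
At the end, for the whole second after the job is handed in: The chest hangs at rest on the cleat: its strip's corner within 4 mm of the cleat's front top edge in depth and in height and within 20 mm of the cleat's middle sideways, upright and parallel to the cleat within 3.4 degrees; the three bystanders stand within 30 mm of where they were (x of strip in the frame of cleat between -0.004 and 0.004 m and z of strip in the frame of cleat between -0.004 and 0.004 m and y of strip in the frame of cleat between -0.02 and 0.02 m and angle between chest's own z axis and vertical below 0.06 rad and angle between the y axis of chest and the y axis of board, either way round below 0.06 rad and linear speed of chest below 0.01 m/s and distance of each of jar, amber_bottle, cup from where it was at the start of the episode below 0.03 m and angle between each of jar, amber_bottle, cup's own z axis and vertical below 0.2 rad); the robot touches nothing.
It fails at once if the chest is tilted sideways (one end down) by more than 17 degrees (angle between chest's own y axis and vertical below 1.2708 rad or angle between chest's own y axis and vertical above 1.8708 rad).
It fails at once if a bystander (jar, amber bottle, white can) is moved more than 30 mm (distance of any of jar, amber_bottle, cup from where it was at the start of the episode above 0.03 m).
It also fails if it takes over 51 s, if anything falls off the work surface, if the arm or the gripper's body presses on something with over 40 N, if the wrist force passes 120 N, or if a joint passes its speed limit or range.

ROBOT

A 7-joint arm with a two-finger parallel gripper is mounted at the origin on a cart in front of the work surface, level with it; the furniture and walls round the work are solid. World frame = base frame: x ahead of the robot, y to its left, z up, the work surface at z = 0. Lengths are in mm, angles in rad, forces in N, time in s.
With the tool pointing down it reaches from about 400 to 875 mm from the base axis. Payload 4.4 kg.
Tool frame: the origin (TCP) lies midway between the tips of the shut fingers; the grasp point (between the pads) lies 19 mm behind it (ctrl.pinch_z is the distance from the TCP to the grasp point, in mm); z points along the fingers, y is the line along which they close (so a half turn about z gives the same grasp; the last joint's range is limited). The gripper opens to 85 mm and grips with 20 to 120 N. Pads are 22 mm wide; open, the fingers measure 114 mm over their backs; the gripper's body (76 mm by 85 mm) begins 54 mm behind the grasp point. The pads swing forward as they close: fully open they stand 13 mm farther back than shut.
Start: joints at [1.105, 0.628, 0.038, 1.517, -0.027, 0.996, -0.02], TCP at [253.03, -598.743, 231.313] pointing down, gripper open.
Joint ranges: [-3.06, 3.06], [-0.37, 2.12], [-1.25, 1.32], [0.18, 2.47], [-1.1, 4.24], [0.23, 1.98], [-2.94, 2.94]. Speed limits (rad/s): [2.57, 2.57, 3.14, 3.14, 3.14, 3.14, 3.14].

INTERFACE

Orientations are given as [roll, pitch, yaw] about the fixed x, y, z axes, in that order (R = Rz(yaw) Ry(pitch) Rx(roll)).
In Python, from cell import read_state, cams, order, ctrl gives the robot as it stands.
- The arm moves only by the tool move_arm, never from a script. Its argument "targets" is text: rows parted by semicolons, each of 7 numbers parted by spaces: the gripper's target within -1 to 1 (fully open at 1, half-way at 0, shut at -1), then the shift along the tool's x, y, z in cm, then the turn, a rotation vector about the tool's x, y, z in degrees. A call has 1 to 5 rows; each row shifts and turns the commanded pose from where the row before left it, along the tool's axes as they then stand; what a row does not reach is not made up. A row lasts 1/12 s, in which the tool goes at most 41.7 mm and 7.16 degrees, less where a joint would pass 70% of its speed; a pose out of reach is approached as far as the arm can. A call with a gripper value outside its range is refused whole. The fingers move at their own pace and stop on an object; the grip force is fixed at half the most. Time passes only in rows, so rows that do not move let the fingers close. It gives the time, the measured TCP pose, the force, the opening and the grip force at its end, in the units of the state.
- read_state(): the state, without advancing time (a new reading comes with each control period).
- cams.get_image(name): name is "side" or "top"; returns a dict with "color" (400x640x3 uint8, red, green, blue), "fovy" (degrees; the focal length in pixels is half the picture's height over the tangent of half this angle, whatever the lens; pixels are square), "cx", "cy" (the principal point, pixels), "rvec" (rotation vector, rad) and "tvec" (3), from world to camera coordinates, as OpenCV has them. Camera axes: x right, y down, z forward; pixel columns grow to the right and rows downward; lengths in mm; the calibration is good to about 2 mm. A picture is of the moment at which its call begins. There is no depth.
- order.finish_job(): hands the job in; it is judged then, once.
The state is a dict: "clock": time; "qpos": joint angles; "qd": joint speeds; "tau": joint torques, N m; "eef_pos": TCP position; "tool_rot": TCP orientation; "force": force on the tool from outside, world axes, zero at the start; "torque": the same for the moment, N m; "width": finger opening in mm; "gripper_force": force on a finger pad.
Only numpy, scipy, OpenCV 4.12 (cv2) and the standard library are available. Lean on these libraries where they do the work, as an engineer would, in place of code of your own. Each camera call takes 0.05 s, during which the arm holds its last target. There are 200 camera calls.

## Working session

There is one attempt and no reset: what is moved stays moved. The work goes in short steps, Python scripts to look and compute and a tool call to move; the robot and the scene stay as the last step left them, time stands still between calls to the robot, and variables do not carry over. Pictures are saved under pics/ and viewed, at most 10 in all, crops included, and the job is handed in when it is done.

Besides the shell and the picture viewer there is one more tool, called after "Call:" as name(argument=value, ...) on one line, values as JSON. move_arm: Moves the arm, as the interface text tells. Its arguments: {"type":"object","properties":{"targets":{"type":"string"}},"required":["targets"]}

```bash
ls; mkdir -p pics; python3 - <<'E'
from cell import read_state,cams,ctrl
import cv2
print(read_state(),ctrl.pinch_z)
for n in("side","top"):
    r=cams.get_image(n);c=r.pop("color");print(n,r);cv2.imwrite(f"pics/{n}0.png",c[:,:,::-1])
E
```

```text
pics
{'clock': 0.0, 'qpos': array([ 1.10519897,  0.62935737,  0.03844636,  1.51834694, -0.02702996,
        0.99629181, -0.0199751 ]), 'qd': array([ 0.00143313, -0.0002928 ,  0.00102   , -0.0004796 ,  0.00149963,
        0.00055562, -0.00034306]), 'tau': array([-1.59110105e-04, -5.63399756e+01,  1.22566972e+00, -1.93442059e+01,
        1.10053376e-02,  1.06518911e-02, -8.76636790e-06]), 'eef_pos': array([ 252.79496902, -598.16270174,  230.38860688]), 'tool_rot': array([-3.13970703e+00,  2.46102035e-06,  3.99802862e-01]), 'force': array([-1.01823337, -0.64475165, -0.10052571]), 'torque': array([0.00895359, 0.01352708, 0.04654551]), 'gripper_force': 0.0, 'width': 84.85068831292259} 18.700000000000003
side {'fovy': 47.28910658211312, 'cx': 320.47010747719776, 'cy': 197.13139875458364, 'rvec': array([ 2.03538463, -0.17533385,  0.14329308]), 'tvec': array([-500.70794578,  151.84558829,  982.76200394])}
top {'fovy': 48.92523791047144, 'cx': 320.40003026353025, 'cy': 198.08781235381898, 'rvec': array([ 2.18549779, -2.15424492,  0.08543879]), 'tvec': array([  31.45567234,  533.06033211, 1276.79139382])}
```

View pics/side0.png

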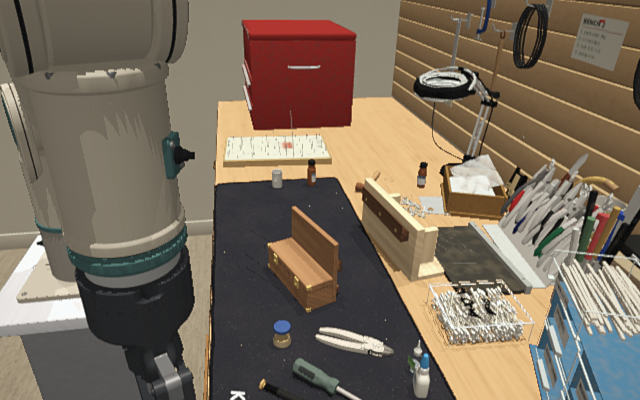

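View pics/top0.png

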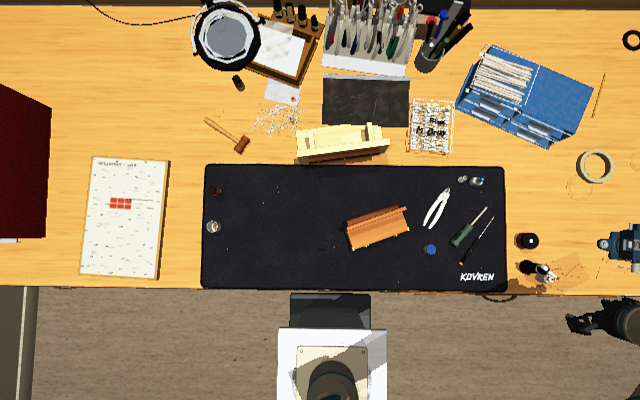

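The side view shows the chest at about (305,260), the board at (400,235), the jar at (282,333), the can at (277,180) and the bottle at (311,173). In the top view the chest is at (378,228), the board at (343,143) and the jar at (430,249). I'll crop in to measure.

```bash
python3 - <<'E'
import cv2
s=cv2.imread("pics/side0.png");t=cv2.imread("pics/top0.png")
cv2.imwrite("pics/s1.png",cv2.resize(s[170:320,255:455],None,fx=4,fy=4,interpolation=cv2.INTER_CUBIC))
cv2.imwrite("pics/t1.png",cv2.resize(t[115:260,285:445],None,fx=4,fy=4,interpolation=cv2.INTER_CUBIC))
E
```

```text
(no output)
```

View pics/s1.png

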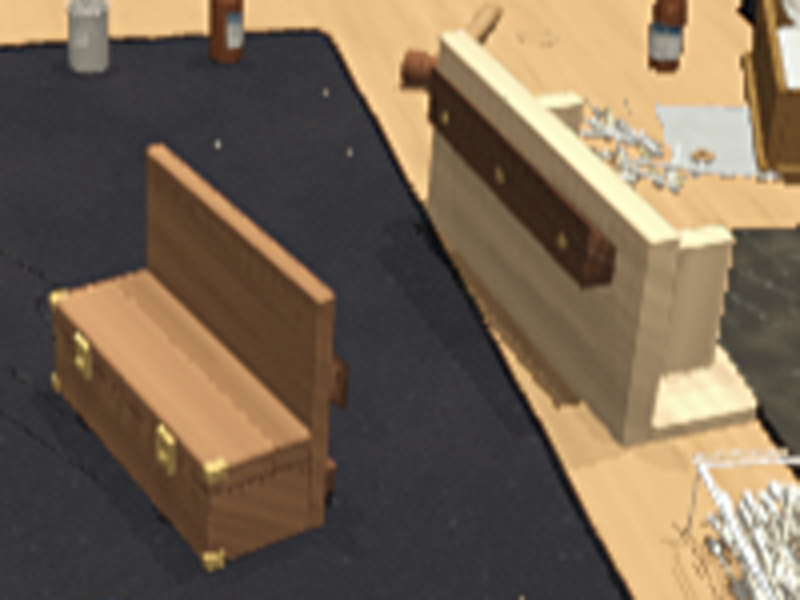

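View pics/t1.png

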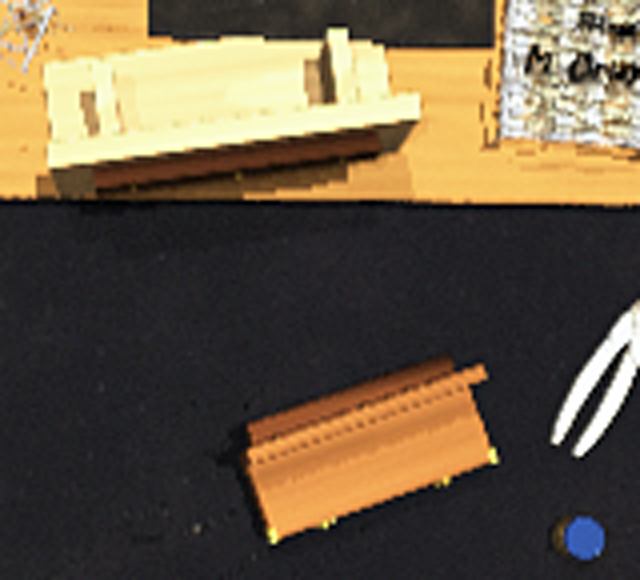

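The crops show the plate's top edge from (154,146) to (330,297) in the side crop, and from (249,457) to (486,372) in the top crop. The board's front top edge runs from (442,44) to (648,244) in the side crop, and from (50,167) to (418,118) in the top crop.

```bash
cat > h.py <<'E'
import numpy as np,cv2
def cam(r):
    f=200/np.tan(np.radians(r["fovy"])/2)
    return np.array([[f,0,r["cx"]],[0,f,r["cy"]],[0,0,1]]),cv2.Rodrigues(r["rvec"])[0],np.array(r["tvec"])
C={"side":cam(dict(fovy=47.28910658211312,cx=320.47010747719776,cy=197.13139875458364,rvec=np.array([2.03538463,-0.17533385,0.14329308]),tvec=[-500.70794578,151.84558829,982.76200394])),
"top":cam(dict(fovy=48.92523791047144,cx=320.40003026353025,cy=198.08781235381898,rvec=np.array([2.18549779,-2.15424492,0.08543879]),tvec=[31.45567234,533.06033211,1276.79139382]))}
def plane(n,uv,z):
    K,R,t=C[n];d=R.T@np.linalg.solve(K,[*uv,1]);o=-R.T@t
    return o+d*(z-o[2])/d[2]
def tri(s,t):
    P=[C[n][0]@np.c_[C[n][1],C[n][2]] for n in("side","top")]
    X=cv2.triangulatePoints(*P,np.array(s,float),np.array(t,float))[:,0];return X[:3]/X[3]
def proj(n,X):
    K,R,t=C[n];p=K@(R@np.array(X)+t);return p[:2]/p[2]
S=lambda x,y:(255+(x+.5)/4-.5,170+(y+.5)/4-.5)
T=lambda x,y:(285+(x+.5)/4-.5,115+(y+.5)/4-.5)
E
python3 - <<'E'
from h import *
np.set_printoptions(precision=1,suppress=True)
for nm,z,a,b,c,d in[("chest",135,(154,146),(330,297),(249,457),(486,372)),("board",126,(442,44),(648,244),(50,167),(418,118))]:
    L=[plane("side",S(*a),z),plane("side",S(*b),z),plane("top",T(*c),z),plane("top",T(*d),z),tri(S(*a),T(*c)),tri(S(*b),T(*d))]
    for i in(0,2,4):
        v=L[i]-L[i+1];print(nm,L[i],L[i+1],"mid",(L[i]+L[i+1])/2,"len",np.linalg.norm(v),"yaw",np.degrees(np.arctan2(-v[0],v[1])))
for n,f,uv,z in[("cleatL",S,(435,72),122),("cleatR",S,(588,236),122),("cleatbotL",S,(432,118),82),("cleatbotR",S,(583,285),82)]:print(n,plane("side",f(*uv),z))
print("jar",plane("top",T(585,537),36),"can",plane("side",(277,172),49),"bottle",plane("side",(311,162),80))
# precise check of chest base corners
print(plane("side",S(212,563),0),plane("side",S(322,522),0))
E
```

```text
chest [440.8 -33.4 135. ] [ 501.3 -191.5  135. ] mid [ 471.  -112.4  135. ] len 169.3021583654631 yaw 20.928543749902595
chest [440.5 -34.6 135. ] [ 500.  -193.6  135. ] mid [ 470.2 -114.1  135. ] len 169.8097899950303 yaw 20.50682053259979
chest [440.6 -34.6 135.6] [ 500.3 -193.5  136.3] mid [ 470.4 -114.   136. ] len 169.7925303092929 yaw 20.614075891671625
board [634.9  90.3 126. ] [ 672.6 -153.8  126. ] mid [653.7 -31.7 126. ] len 246.9890523124326 yaw 8.771454803281232
board [637.7 103.7 126. ] [ 675.1 -149.   126. ] mid [656.4 -22.7 126. ] len 255.4756895267624 yaw 8.420726137594468
board [639.1 104.1 119.4] [ 675.2 -149.3  123.2] mid [657.2 -22.6 121.3] len 255.96264062506305 yaw 8.111252062927782
cleatL [622.5  60.6 122. ]
cleatR [ 648.1 -135.6  122. ]
cleatbotL [628.1  77.7  82. ]
cleatbotR [ 655.5 -119.5   82. ]
jar [ 388.4 -283.    36. ] can [444.  344.1  49. ] bottle [542.8 333.2  80. ]
[ 445.  -208.9    0. ] [ 503.9 -187.6    0. ]
```

```bash
python3 - <<'E'
from h import *
s=cv2.imread("pics/side0.png");t=cv2.imread("pics/top0.png")
a=cv2.resize(s[173:285,355:443],None,fx=5,fy=5,interpolation=cv2.INTER_NEAREST)
b=cv2.resize(t[130:168,290:395],None,fx=5.2,fy=5.2,interpolation=cv2.INTER_NEAREST)
b=cv2.rotate(b,cv2.ROTATE_90_CLOCKWISE)
im=np.zeros((560,650,3),np.uint8);im[:a.shape[0],:a.shape[1]]=a;im[:b.shape[0],450:450+b.shape[1]]=b
cv2.imwrite("pics/z.png",im)
E
```

```text
(no output)
```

View pics/z.png

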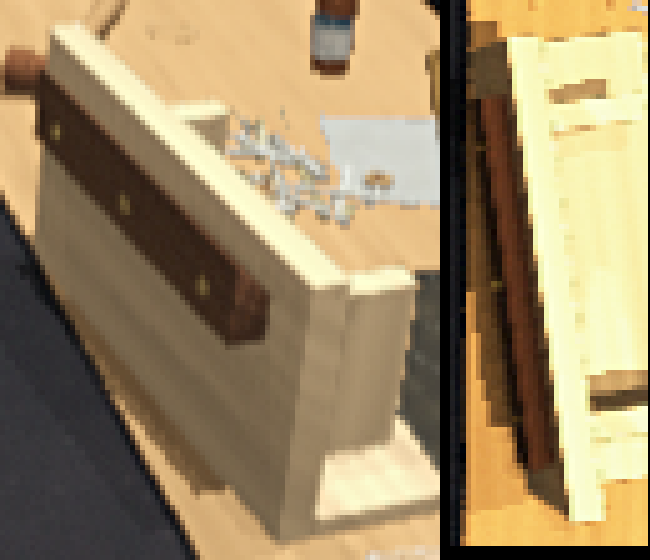

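The zoom shows the board's top edges and the cleat's ends clearly in both views. I'll recompute from those points.

```bash
python3 - <<'E'
from h import *
np.set_printoptions(precision=1,suppress=True)
S=lambda x,y:(355+x/5-.5,173+y/5-.5)
T=lambda X,Y:(290+Y/5.2-.5,130+38-(X-450)/5.2-.5)
for n in C: print(n,"cam",-C[n][1].T@C[n][2])
def p(nm,n,uv,z): print(nm,n,plane(n,uv,z))
p("fL","side",S(48,37),126);p("bL","side",S(60,25),126);p("fR","side",S(313,288),126);p("bR","side",S(347,280),126);p("base fR","side",S(281,538),0)
p("fL","top",T(510,38),126);p("bL","top",T(540,38),126);p("fR","top",T(570,520),126);p("bR","top",T(604,520),126)
p("cL","top",T(480,95),120);p("cR","top",T(527,470),120)
p("cL bot","side",S(37,138),82);p("cR bot","side",S(228,344),82);p("cR top","side",S(235,285),120);p("cL top","side",S(40,82),120)
# predicted board model pixels
th=np.radians(8.4)
ax=np.array([np.cos(th),np.sin(th),0]);ay=np.array([-np.sin(th),np.cos(th),0])
O=np.array([639.,-22.,0])
for l,(a,b,z) in dict(fR=(18,-130,126),fL=(18,130,126),bL=(36,130,126),bR=(36,-130,126),base=(18,-130,0),cLb=(0,100,82),cRb=(0,-100,82),cRt=(0,-100,120),cLt=(0,100,120)).items():
    X=O+a*ax+b*ay+[0,0,z];u=proj("side",X);w=proj("top",X)
    print(l,"side",(u-[354.5,172.5])*5,"top",(38-(w[1]-129.5))*5.2+450,(w[0]-289.5)*5.2)
E
```

```text
side cam [ 326.7 -884.2  592.4]
top cam [ 415.7   23.6 1319.8]
fL side [633.5  94.8 126. ]
bL side [643.4 107.8 126. ]
fR side [ 674.3 -152.   126. ]
bR side [ 690.3 -148.   126. ]
base fR side [ 677.2 -149.     0. ]
fL top [638.9 104.6 126. ]
bL top [655.  104.9 126. ]
fR top [ 674.3 -150.1  126. ]
bR top [ 692.6 -150.1  126. ]
cL top [624.2  74.4 120. ]
cR top [ 652.1 -124.5  120. ]
cL bot side [625.   72.9  82. ]
cR bot side [ 654.4 -121.    82. ]
cR top side [ 648.  -135.7  120. ]
cL top side [619.8  58.1 120. ]
fR side [312.9 282.6] top 572.799822285486 516.0204151640212
fL side [48.5 24.4] top 508.14952220751945 29.151801607407105
bL side [81.5 20.3] top 541.3858730976744 24.86818771428607
bR side [352.1 276. ] top 605.9400056156513 511.082783875736
base side [277.1 536.9] top 526.9173259489954 484.93942164116424
cLb side [ 33.7 134.4] top 468.37120525812225 93.05414223507144
cRb side [226.1 344. ] top 516.4366558938984 454.95093401320884
cRt side [235.7 265.6] top 529.8986117439283 463.356931648022
cLt side [38.9 64.6] top 480.33803545824884 90.18328747674104
```

Call:
move_arm(targets="1 2.6 -2.4 0 0 0 0;1 2.6 -2.4 0 0 0 0;1 2.6 -2.4 0 0 0 0;1 2.6 -2.4 0 0 0 0;1 2.6 -2.4 0 0 0 0")

```text
clock: 0.52
eef_pos: [326.3, -435.8, 231.0]
tool_rot: [-3.141, 0.0, 0.399]
force: [0.4, -1.3, 0.3]
width: 85.0
gripper_force: 0.0
```

Call:
move_arm(targets="1 2.6 -2.4 0 0 0 0;1 2.6 -2.4 0 0 0 0;1 2.6 -2.4 0 0 0 0;1 2.6 -2.4 0 0 0 0;1 2.6 -2.4 0 0 0 0")

```text
clock: 0.93
eef_pos: [399.3, -274.7, 231.2]
tool_rot: [-3.141, 0.0, 0.4]
force: [1.7, 1.0, -0.8]
width: 85.1
gripper_force: 0.0
```

Call:
move_arm(targets="1 2.6 -2.4 0 0 0 0;1 2.6 -2.4 0 0 0 0;1 2.6 -2.4 0 0 0 0;1 2.6 -2.4 0 0 0 0;1 2.6 -2.4 0 0 0 0")

```text
clock: 1.35
eef_pos: [472.4, -113.6, 231.2]
tool_rot: [-3.141, 0.0, 0.4]
force: [0.5, -0.3, 0.1]
width: 85.6
gripper_force: 0.0
```

Call:
move_arm(targets="1 0 0 0 0 0 -5.85;1 0 0 0 0 0 -5.85;1 0 0 0 0 0 -5.85;1 0 0 0 0 0 -5.85;1 0 0 0 0 0 -5.85")

```text
clock: 1.77
eef_pos: [471.9, -115.1, 231.1]
tool_rot: [-3.141, 0.0, 0.916]
force: [-0.4, -0.8, -0.1]
width: 85.4
gripper_force: 0.0
```

Call:
move_arm(targets="1 0 0 0 0 0 -5.85;1 0 0 0 0 0 -5.85;1 0 0 0 0 0 -5.85;1 0 0 0 0 0 -5.85;1 0 0 0 0 0 -5.85")

```text
clock: 2.18
eef_pos: [471.9, -115.4, 231.1]
tool_rot: [-3.141, 0.0, 1.426]
force: [-1.7, -0.5, -0.2]
width: 85.0
gripper_force: 0.0
```

Call:
move_arm(targets="1 0 0 0 0 0 -5.85;1 0 0 0 0 0 -5.85;1 0 0 0 0 0 -5.85;1 0 0 0 0 0 -5.85;1 0 0 0 0 0 -5.85")

```text
clock: 2.6
eef_pos: [471.9, -115.4, 231.1]
tool_rot: [-3.141, -0.0, 1.936]
force: [-0.6, 0.4, -0.2]
width: 85.7
gripper_force: 0.0
```

Call:
move_arm(targets="1 0 0 2.64 0 0 0;1 0 0 2.64 0 0 0;1 0 0 2.64 0 0 0;1 0 0 2.64 0 0 0;1 0 0 2.64 0 0 0")

```text
clock: 3.02
eef_pos: [471.9, -115.4, 98.1]
tool_rot: [-3.142, -0.0, 1.931]
force: [0.9, -0.1, 0.4]
width: 85.6
gripper_force: 0.0
```

Call:
move_arm(targets="-1 0 0 0 0 0 0;-1 0 0 0 0 0 0;-1 0 0 0 0 0 0;-1 0 0 0 0 0 0;-1 0 0 0 0 0 0")

```text
clock: 3.43
eef_pos: [473.3, -115.6, 100.8]
tool_rot: [3.139, 0.002, 1.931]
force: [0.2, 1.0, 0.9]
width: 25.7
gripper_force: 0.0
```

Call:
move_arm(targets="-1 0 0 0 0 0 0;-1 0 0 0 0 0 0;-1 0 0 0 0 0 0;-1 0 0 0 0 0 0;-1 0 0 0 0 0 0")

```text
clock: 3.85
eef_pos: [472.4, -115.8, 100.5]
tool_rot: [3.141, 0.001, 1.931]
force: [-1.8, -0.3, 7.5]
width: 9.2
gripper_force: 59.2
```

Call:
move_arm(targets="-1 0 0 -0.4 0 0 0;-1 0 0 -0.4 0 0 0;-1 0 0 -0.2 0 0 0;-1 0 0 0 0 0 0;-1 0 0 0 0 0 0")

```text
clock: 4.27
eef_pos: [472.1, -115.4, 109.3]
tool_rot: [-3.142, -0.0, 1.931]
force: [0.4, -0.2, -7.9]
width: 9.4
gripper_force: 58.6
```

```bash
python3 - <<'E'
from cell import read_state,cams
import cv2,numpy as np
s=read_state();print({k:np.round(s[k],3) for k in("eef_pos","tool_rot","force","torque","width","gripper_force")})
c=cams.get_image("side")["color"]
for i in range(3): cams.get_image("top")
s=read_state();print(np.round(s["force"],2),np.round(s["torque"],3))
cv2.imwrite("pics/s2.png",cv2.resize(c[170:320,255:455,::-1],None,fx=4,fy=4,interpolation=cv2.INTER_CUBIC))
E
```

```text
{'eef_pos': array([ 472.061, -115.377,  109.259]), 'tool_rot': array([-3.142, -0.   ,  1.931]), 'force': array([ 0.445, -0.194, -7.851]), 'torque': array([ 0.041, -0.23 , -0.006]), 'width': np.float64(9.42), 'gripper_force': np.float64(58.56)}
[-0.25  0.83 -8.39] [ 0.04  -0.225  0.012]
```

View pics/s2.png

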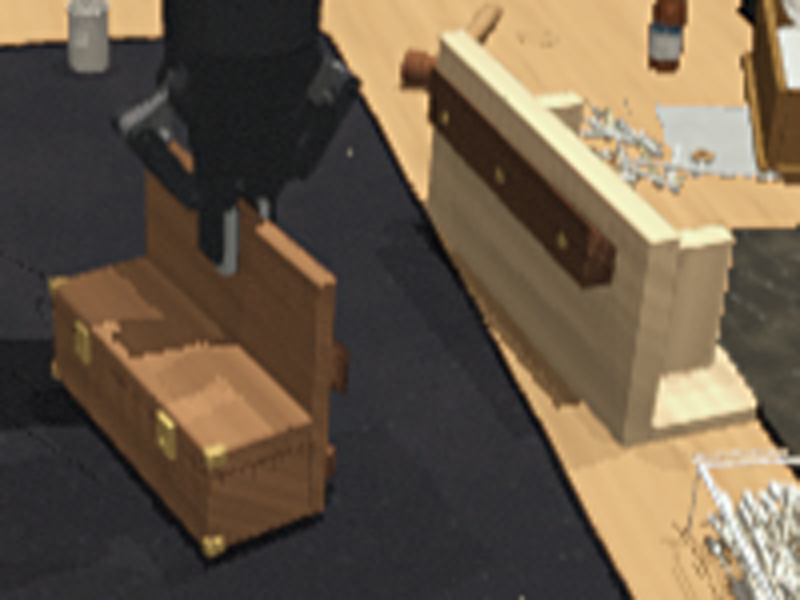

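The chest is off the bench. The full weight of about 8 N is carried with almost no sideways moment, so the balance point is about 5 mm left of the grip. In the picture its lower right brass corner rose to (212,545) and the lower left to (57,368), so it looks level. I'll lift further and check.

Call:
move_arm(targets="-1 0 0 -1.5 0 0 0;-1 0 0 -1.5 0 0 0;-1 0 0 -1.5 0 0 0;-1 0 0 -1.5 0 0 0;-1 0 0 -1.5 0 0 0")

```text
clock: 4.88
eef_pos: [471.7, -115.2, 184.7]
tool_rot: [-3.141, -0.001, 1.931]
force: [-0.6, -0.2, -8.1]
width: 9.3
gripper_force: 59.9
```

Call:
move_arm(targets="-1 0 0 -0.5 0 0 0;-1 0 0 0 0 0 0;-1 0 0 0 0 0 0;-1 0 0 0 0 0 0;-1 0 0 0 0 0 0")

```text
clock: 5.3
eef_pos: [471.4, -115.2, 188.3]
tool_rot: [-3.14, -0.001, 1.931]
force: [0.6, -0.1, -8.1]
width: 9.6
gripper_force: 59.9
```

```bash
python3 - <<'E'
from cell import read_state,cams
from h import *
s=read_state();print({k:np.round(s[k],3) for k in("eef_pos","tool_rot","force","torque","width")})
np.set_printoptions(precision=1,suppress=True)
out=[]
c=cams.get_image("side")["color"];h=cv2.cvtColor(c,cv2.COLOR_RGB2HSV)
m=cv2.inRange(h,(22,110,110),(34,255,255));m[:150]=0;m[330:]=0;m[:,:240]=0;m[:,352:]=0
n,_,st,ce=cv2.connectedComponentsWithStats(m)
print([ (ce[i],st[i,4]) for i in range(1,n) if st[i,4]>2])
th=np.radians(20.6);ax=np.array([np.cos(th),np.sin(th),0]);ay=np.array([-np.sin(th),np.cos(th),0])
O=np.array([470.4,-113.8,0])+5*ax+[0,0,s["eef_pos"][2]-100.5]
for z in(0,60):
  for y in(85,-85): print(y,z,"pred",proj("side",O-68*ax+y*ay+[0,0,z]))
cv2.imwrite("pics/s3.png",cv2.resize(c[130:320,225:425,::-1],None,fx=3,fy=3,interpolation=cv2.INTER_CUBIC))
E
```

```text
{'eef_pos': array([ 471.36 , -115.209,  188.318]), 'tool_rot': array([-3.140e+00, -1.000e-03,  1.931e+00]), 'force': array([ 0.623, -0.141, -8.07 ]), 'torque': array([ 0.025, -0.223, -0.016]), 'width': np.float64(9.597)}
[(array([309., 246.]), np.int32(3))]
85 0 pred [266.7 232.9]
-85 0 pred [306.8 275.5]
85 60 pred [265.8 207.7]
-85 60 pred [307.2 247.8]
```

View pics/s3.png

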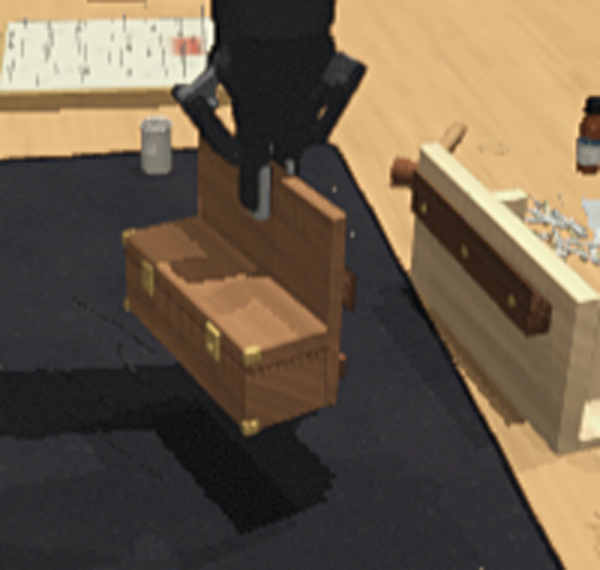

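The lower right corner is at (307,274) and the lower left at (267,232). Both are within 2 px of a level chest 88 mm up. Next I'll turn to the board's yaw, tip by 24 degrees and approach.

Call:
move_arm(targets="-1 0 0 0 0 0 4.2;-1 0 0 0 0 0 4.2;-1 0 0 0 0 0 4.1;-1 0 0 0 4 0 0;-1 0 0 0 4 0 0")

```text
clock: 5.77
eef_pos: [471.0, -115.8, 189.3]
tool_rot: [-2.998, 0.001, 1.712]
force: [0.5, -0.3, -7.5]
width: 9.0
gripper_force: 60.0
```

Call:
move_arm(targets="-1 0 0 0 4 0 0;-1 0 0 0 4 0 0;-1 0 0 0 4 0 0;-1 0 0 0 4 0 0;-1 0 0 0 0 0 0")

```text
clock: 6.18
eef_pos: [474.9, -114.0, 186.9]
tool_rot: [-2.724, -0.001, 1.715]
force: [0.6, -0.1, -7.8]
width: 9.5
gripper_force: 60.1
```

Call:
move_arm(targets="-1 0.64 1.39 -0.69 0 0 0;-1 0.64 1.39 -0.69 0 0 0;-1 0.64 1.39 -0.69 0 0 0;-1 0.64 1.39 -0.69 0 0 0;-1 0.64 1.39 -0.69 0 0 0")

```text
clock: 6.6
eef_pos: [545.4, -72.4, 192.1]
tool_rot: [-2.726, 0.0, 1.713]
force: [-0.2, 0.1, -7.9]
width: 9.2
gripper_force: 60.1
```

Call:
move_arm(targets="-1 0.64 1.39 -0.69 0 0 0;-1 0.64 1.39 -0.69 0 0 0;-1 0.64 1.39 -0.69 0 0 0;-1 0.64 1.39 -0.69 0 0 0;-1 0 0 0 0 0 0")

```text
clock: 7.02
eef_pos: [605.4, -35.3, 193.9]
tool_rot: [-2.73, -0.003, 1.715]
force: [1.1, 2.0, -8.4]
width: 9.4
gripper_force: 59.9
```

```bash
cat > w.py <<'E'
from h import *
from cell import read_state,cams
from scipy.spatial.transform import Rotation as Ro
s=read_state();print({k:np.round(s[k],3) for k in("clock","eef_pos","tool_rot","force","torque","width")})
np.set_printoptions(precision=2,suppress=True)
Rt=Ro.from_euler("xyz",s["tool_rot"]).as_matrix()
Rc=np.c_[Rt[:,1],Rt[:,0],-Rt[:,2]]   # chest axes
B=Ro.from_euler("z",8.1,degrees=True).as_matrix();O=np.array([638.8,-24.8,122])
th=np.degrees(np.arctan2(Rc[0]@[0,0,1]*B[0,0]+Rc[1]@[0,0,1]*B[1,0],Rc[2,2]))
Sp=s["eef_pos"]+Rc@[5,2.2,-28.5]
print("tilt",th,"yaw",np.degrees(np.arctan2(-Rc[0,1],Rc[1,1])),"side",np.degrees(np.arcsin(Rc[2,1])),"S rel cleat",B.T@(Sp-O))
E
python3 w.py; python3 - <<'E'
from h import *
from cell import cams
a=cams.get_image("side")["color"];b=cams.get_image("top")["color"]
a=cv2.resize(a[120:295,280:440,::-1],None,fx=3.2,fy=3.2,interpolation=cv2.INTER_CUBIC)
b=cv2.resize(b[115:220,300:390,::-1],None,fx=3,fy=3,interpolation=cv2.INTER_CUBIC)
im=np.zeros((560,790,3),np.uint8);im[:a.shape[0],:a.shape[1]]=a;im[:b.shape[0],515:515+b.shape[1]]=b
cv2.imwrite("pics/a.png",im)
E
```

```text
{'clock': np.float64(7.017), 'eef_pos': array([605.413, -35.292, 193.948]), 'tool_rot': array([-2.73 , -0.003,  1.715]), 'force': array([ 1.114,  2.017, -8.409]), 'torque': array([ 0.305, -1.683, -0.053]), 'width': np.float64(9.439)}
tilt 23.560820052183526 yaw 8.274051307749614 side 0.1741882713631051 S rel cleat [-41.35  -3.42  43.83]
```

View pics/a.png

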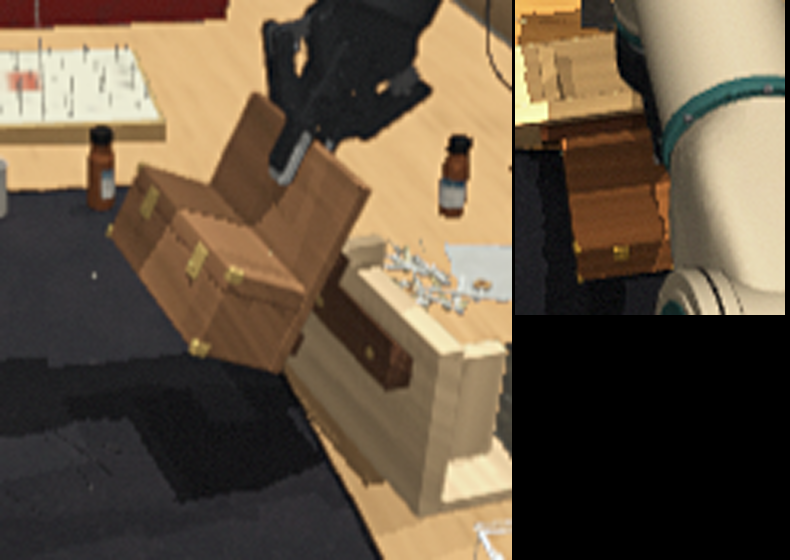

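The chest is tipped foot-out in front of the board. Its right plate edge runs from (285,372) to (370,190), and the strip is still in front of the board. I'll let it settle and read again.

Call:
move_arm(targets="-1 0 0 0 0 0 0;-1 0 0 0 0 0 0;-1 0 0 0 0 0 0")

```text
clock: 7.37
eef_pos: [601.7, -39.4, 195.2]
tool_rot: [-2.723, 0.001, 1.712]
force: [1.0, 0.5, -7.8]
width: 9.2
gripper_force: 60.1
```

```bash
python3 w.py
```

```text
{'clock': np.float64(7.367), 'eef_pos': array([601.689, -39.364, 195.219]), 'tool_rot': array([-2.723e+00,  1.000e-03,  1.712e+00]), 'force': array([ 1.022,  0.535, -7.83 ]), 'torque': array([ 0.186, -1.507, -0.061]), 'width': np.float64(9.221)}
tilt 23.99469205329248 yaw 8.104166882240259 side -0.03121017307339283 S rel cleat [-45.81  -7.01  45.15]
```

Call:
move_arm(targets="-1 0.14 0.99 -0.07 0 0 0;-1 0.14 0.99 -0.07 0 0 0;-1 0.14 0.99 -0.07 0 0 0;-1 0.14 0.99 -0.07 0 0 0;-1 0.14 0.99 -0.07 0 0 0")

```text
clock: 7.78
eef_pos: [647.5, -25.4, 178.1]
tool_rot: [-2.723, 0.0, 1.713]
force: [-0.1, -0.1, -8.1]
width: 9.2
gripper_force: 60.0
```

Call:
move_arm(targets="-1 0 0 0 0 0 0;-1 0 0 0 0 0 0;-1 0 0 0 0 0 0")

```text
clock: 8.03
eef_pos: [646.6, -25.5, 178.4]
tool_rot: [-2.722, 0.0, 1.713]
force: [0.3, 0.1, -7.7]
width: 9.4
gripper_force: 60.2
```

```bash
python3 w.py; python3 - <<'E'
from h import *
from cell import cams
a=cams.get_image("side")["color"];b=cams.get_image("top")["color"]
a=cv2.resize(a[120:280,310:440,::-1],None,fx=3.7,fy=3.7,interpolation=cv2.INTER_CUBIC)
b=cv2.resize(b[125:215,290:390,::-1],None,fx=3,fy=3,interpolation=cv2.INTER_CUBIC)
im=np.zeros((600,790,3),np.uint8);im[:a.shape[0],:a.shape[1]]=a;im[:b.shape[0],485:485+b.shape[1]]=b
cv2.imwrite("pics/b.png",im)
E
```

```text
{'clock': np.float64(8.033), 'eef_pos': array([646.578, -25.523, 178.407]), 'tool_rot': array([-2.722,  0.   ,  1.713]), 'force': array([ 0.283,  0.065, -7.652]), 'torque': array([ 0.12 , -1.453,  0.079]), 'width': np.float64(9.448)}
tilt 24.059026582470565 yaw 8.140150215043315 side -0.021595506577855715 S rel cleat [ 0.54  0.37 28.34]
```

View pics/b.png

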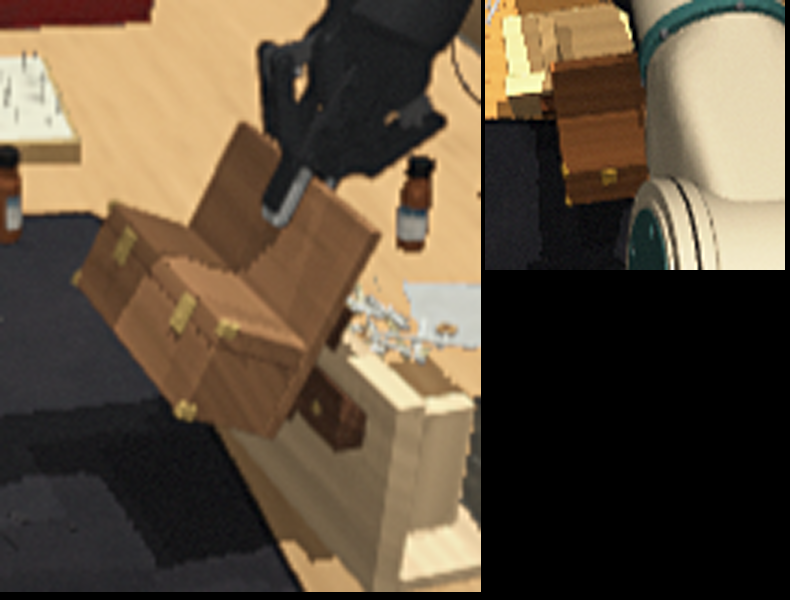

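The strip now stands above the groove behind the cleat, with the strip's end at (340,325) and the cleat's end at (345,430). No contact so far. I'll lower it.

Call:
move_arm(targets="-1 0 0.14 0.32 0 0 0;-1 0 0.14 0.32 0 0 0;-1 0 0.14 0.32 0 0 0;-1 0 0.14 0.32 0 0 0;-1 0 0 0 0 0 0")

```text
clock: 8.55
eef_pos: [646.6, -25.1, 163.2]
tool_rot: [-2.721, -0.0, 1.713]
force: [-0.3, -0.2, -7.3]
width: 9.5
gripper_force: 60.1
```

Call:
move_arm(targets="-1 0 0.04 0.09 0 0 0;-1 0 0 0 0 0 0;-1 0 0 0 0 0 0")

```text
clock: 8.8
eef_pos: [647.3, -24.9, 163.3]
tool_rot: [-2.723, -0.0, 1.713]
force: [0.6, 0.3, -8.0]
width: 9.1
gripper_force: 59.9
```

Call:
move_arm(targets="-1 0 0.04 0.09 0 0 0;-1 0 0 0 0 0 0;-1 0 0 0 0 0 0")

```text
clock: 9.05
eef_pos: [647.2, -25.0, 162.3]
tool_rot: [-2.723, 0.0, 1.713]
force: [-0.5, -0.0, -7.3]
width: 9.1
gripper_force: 59.9
```

```bash
python3 w.py
```

```text
{'clock': np.float64(9.05), 'eef_pos': array([647.233, -24.992, 162.335]), 'tool_rot': array([-2.723,  0.   ,  1.713]), 'force': array([-0.456, -0.027, -7.274]), 'torque': array([ 0.147, -1.531,  0.049]), 'width': np.float64(9.071)}
tilt 23.99435427092437 yaw 8.1588707748284 side -0.003579893591650172 S rel cleat [ 1.3   0.81 12.26]
```

Call:
move_arm(targets="-1 0 0.04 0.09 0 0 0;-1 0 0 0 0 0 0;-1 0 0 0 0 0 0")

```text
clock: 9.3
eef_pos: [647.2, -25.0, 161.3]
tool_rot: [-2.723, 0.0, 1.713]
force: [0.6, 0.7, -7.0]
width: 9.0
gripper_force: 59.9
```

Call:
move_arm(targets="-1 0 0.04 0.09 0 0 0;-1 0 0 0 0 0 0;-1 0 0 0 0 0 0")

```text
clock: 9.55
eef_pos: [647.4, -25.0, 160.4]
tool_rot: [-2.723, 0.0, 1.713]
force: [-0.3, -0.6, -7.5]
width: 9.2
gripper_force: 60.2
```

Call:
move_arm(targets="-1 0 0.04 0.09 0 0 0;-1 0 0 0 0 0 0;-1 0 0 0 0 0 0")

```text
clock: 9.8
eef_pos: [647.7, -25.0, 159.7]
tool_rot: [-2.724, 0.0, 1.713]
force: [1.2, -0.8, -5.2]
width: 9.1
gripper_force: 60.5
```

```bash
python3 w.py
```

```text
{'clock': np.float64(9.8), 'eef_pos': array([647.674, -24.959, 159.698]), 'tool_rot': array([-2.724,  0.   ,  1.713]), 'force': array([ 1.176, -0.849, -5.16 ]), 'torque': array([ 0.093, -1.7  ,  0.093]), 'width': np.float64(9.101)}
tilt 23.926263091260104 yaw 8.1605595793598 side -0.010333225787046547 S rel cleat [1.77 0.78 9.62]
```

Contact came exactly where the geometry predicts. I'll swing the foot in step by step.

Call:
move_arm(targets="-1 0 -0.18 0.14 -4 0 0;-1 0 0 0 0 0 0;-1 0 -0.1 0.16 -3 0 0;-1 0 0 0 0 0 0;-1 0 0 0 0 0 0")

```text
clock: 10.22
eef_pos: [643.3, -25.8, 158.3]
tool_rot: [-2.843, 0.0, 1.713]
force: [0.6, -0.1, -6.0]
width: 9.2
gripper_force: 60.1
```

Call:
move_arm(targets="-1 0 -0.11 0.14 -3 0 0;-1 0 0 0 0 0 0;-1 0 0 0 0 0 0;-1 0 0 0 0 0 0")

```text
clock: 10.55
eef_pos: [642.3, -25.8, 156.4]
tool_rot: [-2.895, 0.0, 1.713]
force: [-0.8, -0.4, -5.6]
width: 9.3
gripper_force: 60.2
```

```bash
python3 w.py
```

```text
{'clock': np.float64(10.55), 'eef_pos': array([642.348, -25.824, 156.403]), 'tool_rot': array([-2.895,  0.   ,  1.713]), 'force': array([-0.768, -0.402, -5.568]), 'torque': array([-0.086, -0.97 ,  0.083]), 'width': np.float64(9.328)}
tilt 14.108640131848558 yaw 8.144467171539182 side -0.006418026843265793 S rel cleat [1.27 0.68 5.54]
```

Call:
move_arm(targets="-1 0 -0.14 0.25 -4 0 0;-1 0 0 0 0 0 0;-1 0 0 0 0 0 0;-1 0 0 0 0 0 0")

```text
clock: 10.88
eef_pos: [640.1, -26.0, 154.7]
tool_rot: [-2.964, 0.0, 1.713]
force: [-1.8, 0.2, -0.4]
width: 9.2
gripper_force: 61.1
```

Call:
move_arm(targets="-1 0 -0.26 0.25 -5 0 0;-1 0 0 0 0 0 0;-1 0 0 0 0 0 0;-1 0 0 0 0 0 0")

```text
clock: 11.22
eef_pos: [637.1, -26.5, 152.9]
tool_rot: [-3.051, 0.0, 1.713]
force: [-3.7, -0.5, 3.5]
width: 9.1
gripper_force: 61.9
```

Call:
move_arm(targets="-1 0 -0.28 0.21 -5 0 0;-1 0 0 0 0 0 0;-1 0 0 0 0 0 0;-1 0 0 0 0 0 0")

```text
clock: 11.55
eef_pos: [634.3, -27.0, 150.7]
tool_rot: [-3.139, 0.0, 1.713]
force: [-4.8, -1.6, 3.2]
width: 9.2
gripper_force: 62.2
```

```bash
python3 w.py
```

```text
{'clock': np.float64(11.55), 'eef_pos': array([634.294, -27.009, 150.725]), 'tool_rot': array([-3.139,  0.   ,  1.713]), 'force': array([-4.79 , -1.636,  3.183]), 'torque': array([-0.259,  0.565,  0.258]), 'width': np.float64(9.21)}
tilt 0.17541310900519497 yaw 8.155745612579372 side -0.013328175467019707 S rel cleat [0.14 0.65 0.21]
```

It's home by kinematics, with 3 N net pushing up, so the cleat carries the chest. I'll release and retreat upward.

Call:
move_arm(targets="0 0 0 0 0 0 0;0 0 0 0 0 0 0;0 0 0 0 0 0 0;0 0 0 0 0 0 0;0 0 0 0 0 0 0")

```text
clock: 11.97
eef_pos: [634.5, -26.7, 150.5]
tool_rot: [3.142, -0.0, 1.713]
force: [-0.1, 0.7, 0.5]
width: 42.5
gripper_force: 0.0
```

Call:
move_arm(targets="0 0 0 -1 0 0 0;0 0 0 -2 0 0 0;0 0 0 -3 0 0 0;0 0 0 -3 0 0 0;0 0 0 -3 0 0 0")

```text
clock: 12.38
eef_pos: [634.1, -26.8, 272.7]
tool_rot: [3.141, -0.0, 1.713]
force: [0.2, -0.0, -1.1]
width: 43.0
gripper_force: 0.0
```

Call:
move_arm(targets="0 0 0 -3 0 0 0;0 0 0 -3 0 0 0;0 0 0 0 0 0 0;0 0 0 0 0 0 0;0 0 0 0 0 0 0")

```text
clock: 12.8
eef_pos: [633.9, -26.9, 330.8]
tool_rot: [-3.141, 0.0, 1.713]
force: [-0.0, -0.1, -0.8]
width: 42.7
gripper_force: 0.0
```

```bash
python3 - <<'E'
from h import *
from cell import cams
a=cams.get_image("side")["color"]
cv2.imwrite("pics/c.png",cv2.resize(a[150:290,260:450,::-1],None,fx=4.2,fy=4.2,interpolation=cv2.INTER_CUBIC))
B=cv2.Rodrigues(np.array([0,0,np.radians(8.1)]))[0];O=np.array([638.8,-24.8,50])
for p in [(0,-85,135),(-10,-85,135),(-10,85,135),(-68,-85,0),(-68,85,0),(-68,-85,60),(0,-85,0)]: print(p,np.round((proj("side",O+B@np.array(p,float))-[259.5,149.5])*4.2))
E
```

```text
(0, -85, 135) [597. 190.]
(-10, -85, 135) [578. 193.]
(-10, 85, 135) [436.  60.]
(-68, -85, 0) [447. 448.]
(-68, 85, 0) [327. 287.]
(-68, -85, 60) [456. 346.]
(0, -85, 0) [569. 427.]
```

View pics/c.png

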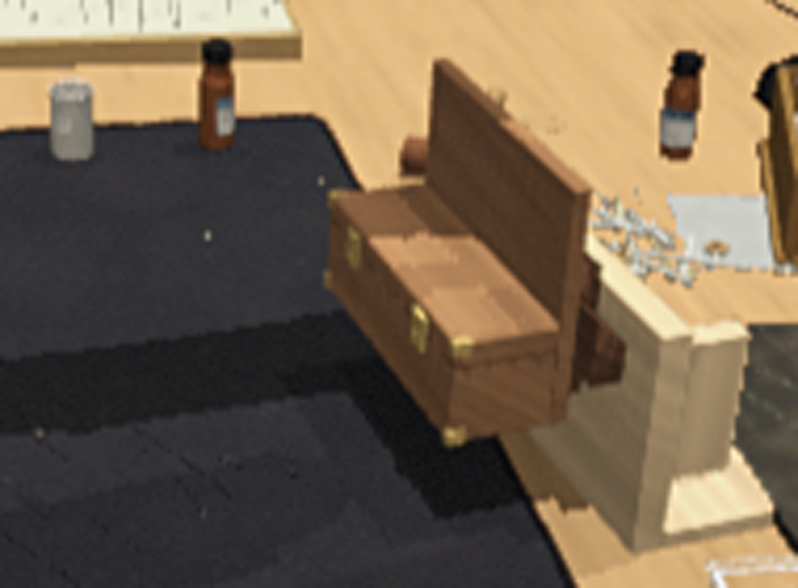

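The chest hangs upright on the cleat, with its top left corner at (435,60) and top right at (580,192), as predicted for home. The gripper is clear of it, so I'll hand in.

```bash
python3 -c "
from cell import order;print(order.finish_job())"
```

```text
the job is handed in; nothing more can be done
None
```

The chest was carried level and now hangs upright and, by my measurements, home and centred on the cleat (about 1 mm off); the gripper is clear, no bystander was approached, and the job was handed in at about 13 s with no verdict returned.

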